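# Unstack the hallway key shelf's ornaments

### The arm

A 7-joint arm with a two-finger parallel gripper is mounted at the origin on the work surface. World frame = base frame: x ahead of the robot, y to its left, z up, the work surface at z = 0. Lengths are in m, angles in rad, forces in N, time in s.
With the tool pointing down it reaches from about 0.4 to 0.75 m from the base axis. Payload 19.5 kg.
Tool frame: the origin (TCP) lies between the finger pads; the fingertips stand 22 mm ahead of it and the grasp point (between the pads) lies 3 mm ahead of it; z points along the fingers, y is the line along which they close (so a half turn about z gives the same grasp; the last joint's range is limited). The gripper opens to 85 mm and grips with 20 to 120 N. Pads are 22 mm wide; open, the fingers measure 114 mm over their backs; the gripper's body (76 mm by 85 mm) begins 54 mm behind the grasp point. The pads swing forward as they close: fully open they stand 13 mm farther back than shut.
Start: joints at [-1.256, 0.707, -0.028, 1.485, 0.022, 0.951, -0.075], TCP at [0.201, 0.539, 0.253] pointing down, gripper open.
Joint ranges: [-2.71, 2.71], [-0.32, 2.16], [-1.57, 1.52], [0, 2.45], [-1.46, 4.6], [0, 2.02], [-2.83, 2.83]. Speed limits (rad/s): [1.89, 1.89, 2.57, 2.57, 3.01, 3.01, 3.01].

### API

Orientations are given as [roll, pitch, yaw] about the fixed x, y, z axes, in that order (R = Rz(yaw) Ry(pitch) Rx(roll)).
In Python, from workcell import arm gives the robot as it stands.
- The arm moves only by the tool servo_tool, never from a script. Its argument "motion" is a list of rows, each a list of 2 entries, a list of its own where there are three numbers: the shift along the tool's x, y, z in mm, then the turn about the tool's z in rad. A call has 1 to 12 rows; each row is the pose to reach, as a shift and turn from the pose commanded when the call began, along the tool's axes at that moment; what a row does not reach only later rows make up. A row lasts 1/10 s, in which the tool goes at most 50 mm and 8.59 degrees, less where a joint would pass 70% of its speed; a pose out of reach is approached as far as the arm can. A call with a gripper value outside its range is refused whole. "claw" is the finger opening in mm, from 0 to 85.4, set as the call begins (left out, the last holds). The fingers move at their own pace and stop on an object; the grip force is fixed at half the most. Time passes only in rows, so rows that repeat a pose let the fingers close. It gives the time, the measured TCP pose, the force, the opening and the grip force at its end, in the units of the state.
- arm.sense(): the state, without advancing time (a new reading comes with each control period).
- arm.camera(name): name is "scene" or "top" or "wrist"; returns the picture (480x640x3 uint8, red, green, blue); there is no depth.
- arm.camera_params(name): a dict with "mtx" (3x3 intrinsics, pixels), "eye" and "orientation" of the camera in the world. Camera axes: x right, y down, z forward; pixel columns grow to the right and rows downward; lengths in m; the calibration is good to about 2 mm. A picture is of the moment at which its call begins: read the wrist's pose just before it. camera_params takes no time and is no camera call; for the wrist camera it gives the pose at the moment of the call.
- arm.job_done(): hands the job in; it is judged then, once.
The state is a dict: "time_s": time; "joint_pos": joint angles; "joint_vel": joint speeds; "joint_efforts": joint torques, N m; "eef_pos": TCP position; "orientation": TCP orientation; "force": force on the tool from outside, world axes, zero at the start; "wrist_torque": the same for the moment, N m; "grip_width": opening from 0.0 (shut) to 1.0 (fully open); "grip_force": force on a finger pad.
Only numpy, scipy, OpenCV 4.12 (cv2) and the standard library are available. Lean on these libraries where they do the work, as an engineer would, in place of code of your own. Each camera call takes 0.05 s, during which the arm holds its last target. There are 200 camera calls.

### The job

Someone piled the ornaments up while dusting. Take the pile apart and stand each thing upright in the middle of its own place: the jade egg in the rimmed white dish, the copper bell on the smaller round cork mat, the brown pot on the larger round cork mat and, only when those three are in place, the wooden key box on the marble slab, lengthwise along it. Set everything down gently, drop nothing, and leave the glass vase standing where it is.

Things in the scene. Friction and masses are not known exactly. Their poses are not given: they have to be found in the camera images.
- key_box: Closed pale wooden key box (loose, solid), 140 mm long (its x) x 56 mm wide (its y) x 40 mm high, about 0.3 kg; bottom of the pile, on the table, its long side roughly across the robot's view. Origin: centre of underside, z up. At the start pot and bell stand on its flat top, centred 36 mm to either side of its middle along x (either one at either end).
- pot: Low brown glazed ceramic pot with a fixed flat lid (one solid piece, loose), round, largest diameter 52 mm from 10 to 34 mm above its underside, lid 47 mm across, 46 mm high in all, about 0.16 kg. Stands on the key box at the start, with the egg on its lid. Origin: centre of its underside, z up the axis.
- bell: Small copper hand bell (one solid piece, no clapper, loose), 44 mm across at the mouth, its body 37 mm high, with a plain straight upright handle 16 mm in diameter from 37 to 72 mm above the mouth; about 0.12 kg. Stands mouth down on the key box at the start. Origin: centre of the mouth plane (underside), z up the axis.
- egg: Polished jade stone egg with a flat ground foot 24 mm across, 60 mm high, widest (40 mm) 27 mm above the foot, about 0.13 kg, loose. Stands upright on the pot's lid at the start. Origin: centre of the flat foot, z up the axis.
- dish: White round ceramic dish with a low rim, fixed: 74 mm outside, floor 3 mm above the table, rim 3 mm thick and 6 mm above the table. Origin: centre of its underside, on the table. Place of the egg.
- small_mat: The smaller of two round cork mats, fixed, 74 mm in diameter, 4 mm thick. Origin: centre of its underside, on the table. Place of the bell.
- big_mat: The larger of two round cork mats, fixed, 104 mm in diameter, 4 mm thick. Origin: centre of its underside, on the table. Place of the pot.
- slab: Flat rectangular marble slab, fixed, 170 mm long (its x axis) x 90 mm wide (its y axis) x 5 mm thick. Origin: centre of its underside, on the table. Place of the key box, whose long axis (either way round) is to lie along the slab's long axis.
- vase: Green glass bud vase (loose bystander), 48 mm across at its widest, 110 mm high, about 0.25 kg, standing near the middle between the pile and the slab. Origin: centre of its underside. To be left alone.
Mind the look-alikes: they are no part of the job. What is shaped like the pot but purple or red is not meant. Several things have the shape of the bell; the one meant has the colours described above.

How it is judged:
By the outcome, as a careful person would: the job done as asked, in the order asked, and still so for the second after the job is handed in, with the robot touching nothing.
It also fails if it takes over 128 s, if anything falls off the work surface, if the arm or the gripper's body presses on something with over 40 N, if the wrist force passes 120 N, or if a joint passes its speed limit or range.

## Working session

There is one attempt and no reset: what is moved stays moved. The work goes in short steps, Python scripts to look and compute and a tool call to move; the robot and the scene stay as the last step left them, time stands still between calls to the robot, and variables do not carry over. Pictures are saved under pics/ and viewed, at most 14 in all, crops included, and the job is handed in when it is done.

Besides the shell and the picture viewer there is one more tool, called after "Emit:" as name(argument=value, ...), one argument or row to a line, values as JSON. servo_tool: Moves the arm, as the interface text tells. Its arguments: {"type":"object","properties":{"motion":{"type":"array","items":{"type":"array"}},"claw":{"type":"number"}},"required":["motion"]}

```bash
mkdir -p pics; ls
python3 - <<'E'
from workcell import arm
import cv2,numpy as np
np.set_printoptions(precision=4,suppress=True)
for n in("scene","top"):
    im=arm.camera(n); cv2.imwrite(f"pics/{n}0.png",im[:,:,::-1]); p=arm.camera_params(n); print(n,p)
print(arm.sense())
E
```

```text
pics
scene {'mtx': array([[472.8553,   0.    , 316.6491],
       [  0.    , 472.8553, 235.839 ],
       [  0.    ,   0.    ,   1.    ]]), 'eye': array([1.1532, 0.0935, 0.6758]), 'orientation': array([-2.2838, -0.0166,  1.7003])}
top {'mtx': array([[593.3211,   0.    , 322.4364],
       [  0.    , 593.3211, 241.1314],
       [  0.    ,   0.    ,   1.    ]]), 'eye': array([0.4145, 0.0463, 1.1609]), 'orientation': array([-3.0766,  0.0062, -1.5693])}
{'time_s': 0.1, 'joint_pos': array([-1.2557,  0.707 , -0.0276,  1.4849,  0.022 ,  0.9509, -0.0755]), 'joint_vel': array([ 0.0009, -0.0016, -0.0012, -0.0031, -0.0007,  0.0007, -0.    ]), 'joint_efforts': array([  0.0009, -88.4288,   1.2366, -23.6452,   0.0171,   0.0052,
        -0.    ]), 'eef_pos': array([0.2008, 0.5386, 0.2529]), 'orientation': array([-3.1407,  0.0001,  2.7848]), 'force': array([ 0.4112, -0.4908,  0.3349]), 'wrist_torque': array([-0.0745, -0.0036,  0.0104]), 'grip_force': 0.0, 'grip_width': 1.0016864495592805}
```

View pics/scene0.png

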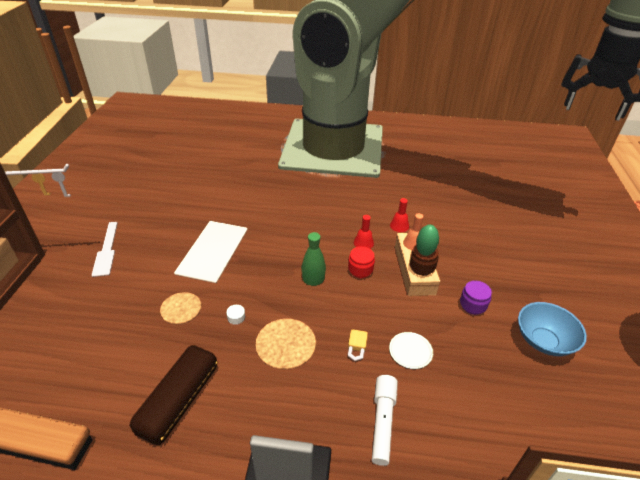

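View pics/top0.png

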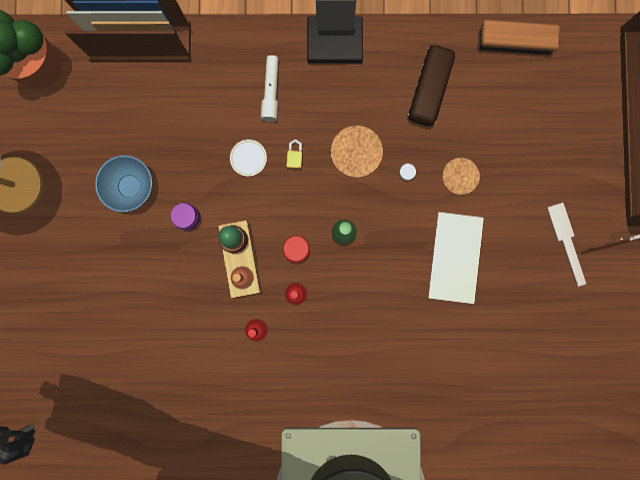

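```bash
cat > h.py <<'E'
from workcell import arm
import cv2,numpy as np
from scipy.spatial.transform import Rotation as Ro
np.set_printoptions(precision=4,suppress=True)
def par(n):
    p=arm.camera_params(n); return p["mtx"],np.array(p["eye"]),Ro.from_euler("xyz",p["orientation"]).as_matrix()
def ray(P,uv):
    K,e,R=P; d=R@np.linalg.inv(K)@np.array([uv[0],uv[1],1.]); return e,d
def plane(P,uv,z):
    e,d=ray(P,uv); return e+d*(z-e[2])/d[2]
def proj(P,X):
    K,e,R=P; q=K@(R.T@(np.array(X)-e)); return q[:2]/q[2]
def tri(rays):
    A=np.zeros((3,3));b=np.zeros(3)
    for e,d in rays:
        d=d/np.linalg.norm(d);M=np.eye(3)-np.outer(d,d);A+=M;b+=M@e
    return np.linalg.solve(A,b)
def blob(im,lo,hi,roi=None):
    "largest HSV blob in roi (x0,y0,x1,y1): contour in full pixels"
    m=cv2.inRange(cv2.cvtColor(im,cv2.COLOR_RGB2HSV),np.array(lo),np.array(hi))
    x0,y0,x1,y1=roi or(0,0,640,480); w=np.zeros_like(m); w[y0:y1,x0:x1]=m[y0:y1,x0:x1]
    w=cv2.morphologyEx(w,cv2.MORPH_CLOSE,np.ones((3,3),np.uint8))
    return max(cv2.findContours(w,cv2.RETR_EXTERNAL,cv2.CHAIN_APPROX_NONE)[0],key=cv2.contourArea)
def cen(c):
    m=cv2.moments(c); return np.array([m["m10"],m["m01"]])/m["m00"]
def rect(P,c,z):
    "rectangle on plane z from contour: centre, sizes, long-axis angle"
    q=np.array([plane(P,p[0],z)[:2] for p in c],np.float32); 
    (c0,s,a)=cv2.minAreaRect(q*1000); a=np.radians(a)
    if s[0]<s[1]: a+=np.pi/2
    return np.array(c0)/1000,s,(a+np.pi/2)%np.pi-np.pi/2
def go(x,y,z,yaw):
    "shift (mm, tool axes) and turn to bring TCP to x,y,z with tool yaw (mod pi), from measured pose"
    s=arm.sense(); R=Ro.from_euler("xyz",s["orientation"]).as_matrix()
    d=R.T@(np.array([x,y,z])-s["eef_pos"])*1000
    t=-(yaw-s["orientation"][2]); t=(t+np.pi/2)%np.pi-np.pi/2
    print("shift",d.round(1),"turn",round(t,3),"pos",s["eef_pos"],"rpy",s["orientation"],"t",s["time_s"])
E
python3 - <<'E'
from h import *
T=cv2.imread("pics/top0.png")[:,:,::-1];S=cv2.imread("pics/scene0.png")[:,:,::-1]
P=par("top");Q=par("scene")
for nm,lo,hi,rt,rs,z in [("dish",(0,0,150),(180,60,255),(222,132,275,183),(382,328,440,372),.006),
 ("big",(8,60,120),(28,200,255),(322,118,392,184),(250,312,322,372),.004),
 ("small",(8,60,120),(28,200,255),(436,150,488,200),(155,285,208,328),.004),
 ("slab",(0,0,150),(180,60,255),(420,200,495,312),(170,215,255,285),.005)]:
    for I,PP,r in((T,P,rt),(S,Q,rs)):
        c=blob(I,lo,hi,r); R=rect(PP,c,z); q=np.array([plane(PP,p[0],z)[:2] for p in c],np.float32)
        print(nm,"rect",R[0],np.round(R[1],1),round(R[2],3),"centroid",cen(q.reshape(-1,1,2)*1000)/1000)
hsv=cv2.cvtColor(T,cv2.COLOR_RGB2HSV)
for n,p in dict(box=(243,255),box2=(226,268),handle=(237,278),bell=(243,282),pot=(243,247),egg=(228,232),wood=(280,200)).items(): print(n,hsv[p[1],p[0]])
hs=cv2.cvtColor(S,cv2.COLOR_RGB2HSV)
for n,p in dict(egg=(428,240),pot=(425,262),handle=(418,222),box=(412,275),boxf=(422,289),vase=(312,265)).items(): print(n,hs[p[1],p[0]])
cv2.imwrite("pics/crop0.png",np.hstack([cv2.resize(T[205:310,200:280],(400,525),interpolation=2),cv2.resize(S[200:305,385:450],(325,525),interpolation=2)])[:,:,::-1])
E
```

```text
dish rect [0.6547 0.2005] [71.9 71.2] 0.787 centroid [0.6549 0.2006]
dish rect [0.6528 0.2011] [73.2 73. ] 0.142 centroid [0.653 0.201]
big rect [ 0.6633 -0.0259] [134.4 109.3] 1.317 centroid [ 0.664 -0.014]
big rect [ 0.6623 -0.0156] [124.1 129.7] -1.427 centroid [ 0.6607 -0.0136]
small rect [ 0.6194 -0.2176] [72.6 73.6] -0.012 centroid [ 0.6191 -0.2179]
small rect [ 0.6126 -0.2202] [118.2  98.3] 0.303 centroid [ 0.6115 -0.2184]
slab rect [ 0.4586 -0.2059] [ 88.9 170.1] -0.124 centroid [ 0.4586 -0.2058]
slab rect [ 0.4568 -0.2058] [ 90.4 171.7] -0.126 centroid [ 0.457  -0.2058]
box [ 20 109 217]
box2 [ 19 111 211]
handle [ 16 125 217]
bell [  9 155 169]
pot [ 10 161  57]
egg [ 67 104 133]
wood [ 11 149 115]
egg [ 67 123 126]
pot [  9 211  69]
handle [  8 178 158]
box [ 24  95 253]
boxf [ 14 147 156]
vase [ 56 119 107]
```

View pics/crop0.png

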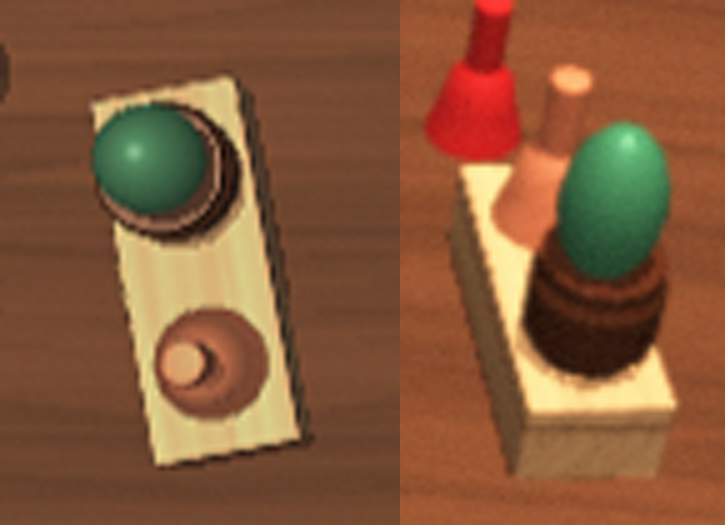

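Run:
```python
from h import *
T=cv2.imread("pics/top0.png")[:,:,::-1];S=cv2.imread("pics/scene0.png")[:,:,::-1]
P=par("top");Q=par("scene")
for nm,rt,rs in [("big",(322,118,392,184),(250,314,322,370)),("small",(436,150,488,200),(155,288,206,326))]:
    for I,PP,r in((T,P,rt),(S,Q,rs)):
        c=blob(I,(12,60,165),(28,200,255),r); q=np.array([plane(PP,p[0],.004)[:2] for p in c],np.float32)*1000
        h=cv2.convexHull(q); print(nm,cv2.fitEllipse(h)[:2],cen(h))
# box top: bright wood + what stands on it
m=cv2.inRange(cv2.cvtColor(T,cv2.COLOR_RGB2HSV),np.array((14,60,170)),np.array((30,200,255)))
w=np.zeros_like(m); w[215:305,212:268]=m[215:305,212:268]
c=np.vstack([k for k in cv2.findContours(w,0,1)[0] if cv2.contourArea(k)>15])
b=rect(P,c,.04); print("box top",b)
a=np.array([np.cos(b[2]),np.sin(b[2])]); print("far end",b[0]+.036*a,"near end",b[0]-.036*a)
e1=cen(blob(T,(50,40,40),(90,255,255),(212,215,268,262))); e2=cen(blob(S,(50,40,40),(90,255,255),(405,215,450,265)))
print("egg tri",tri([ray(P,e1),ray(Q,e2)]), plane(P,e1,.115),plane(Q,e2,.115))
cap1=np.array([200+184/5,205+363/5]);cap2=np.array([385+171/5,200+80/5])
print("handle top",tri([ray(P,cap1),ray(Q,cap2)]),plane(P,cap1,.112),plane(Q,cap2,.112))
v=cen(blob(S,(45,60,40),(80,255,255),(295,230,332,290))); print("vase",plane(Q,v,.045))
X=b[0]+.036*a; go(X[0],X[1],.25,b[2]+np.pi)
```

```text
big ((668.2391967773438, -13.117202758789062), (101.82974243164062, 102.68019104003906)) [668.2571 -13.1465]
big ((666.2749633789062, -12.825455665588379), (104.70887756347656, 105.60689544677734)) [666.299  -12.8689]
small ((619.0263061523438, -218.108154296875), (71.26416015625, 71.85846710205078)) [ 619.105  -218.0601]
small ((616.6734008789062, -217.9754638671875), (74.28567504882812, 75.82131958007812)) [ 616.6949 -217.9696]
box top (array([0.4543, 0.2121]), (140.03640747070312, 54.908447265625), np.float64(0.186777640548913))
far end [0.4897 0.2188] near end [0.419  0.2054]
egg tri [0.491  0.2176 0.1159] [0.491  0.2174 0.115 ] [0.4898 0.2182 0.115 ]
handle top [0.4181 0.2054 0.1117] [0.418 0.204 0.112] [0.4182 0.2066 0.112 ]
vase [0.5062 0.0135 0.045 ]
shift [-382.5 -198.8    3.1] turn -0.544 pos [0.2008 0.5386 0.2529] rpy [-3.1407  0.0001  2.7848] t 0.1
```

Emit:
servo_tool(
  motion=[
    [[-40,-20,0],-0.06],
    [[-85,-44,0],-0.12],
    [[-130,-67,0],-0.19],
    [[-175,-91,0],-0.25],
    [[-220,-114,0],-0.31],
    [[-265,-138,0],-0.38],
    [[-310,-161,0],-0.44],
    [[-350,-182,0],-0.5],
    [[-372,-193,0],-0.53],
    [[-382,-199,0],-0.544],
    [[-382,-199,0],-0.544],
    [[-382,-199,0],-0.544],
  ],
  claw=70,
)

```text
time_s: 1.3
eef_pos: [0.4888, 0.2194, 0.2531]
orientation: [3.141, -0.001, -2.954]
force: [-0.8, 0.8, -0.3]
grip_width: 0.818
grip_force: 0.0
```

```bash
python3 -c "
from h import *
go(.490,.218,.113,.187)
print(arm.sense()['joint_pos'])"
```

```text
shift [ -1.   -1.7 140.1] turn 0.0 pos [0.4888 0.2194 0.2531] rpy [ 3.1413 -0.0005 -2.9545] t 1.3
[-0.3395  0.6546 -0.2628  1.6244  0.2044  0.8901  1.0783]
```

Emit:
servo_tool(
  motion=[
    [[-1,-2,25],0],
    [[-1,-2,55],0],
    [[-1,-2,85],0],
    [[-1,-2,110],0],
    [[-1,-2,128],0],
    [[-1,-2,137],0],
    [[-1,-2,140],0],
    [[-1,-2,140],0],
    [[-1,-2,140],0],
  ],
)

```text
time_s: 2.2
eef_pos: [0.4908, 0.2174, 0.1141]
orientation: [3.141, 0.001, -2.954]
force: [0.7, 0.9, 0.1]
grip_width: 0.822
grip_force: 0.0
```

Emit:
servo_tool(
  motion=[
    [[0,0,0],0],
    [[0,0,0],0],
    [[0,0,0],0],
    [[0,0,0],0],
    [[0,0,0],0],
    [[0,0,0],0],
    [[0,0,0],0],
  ],
  claw=32,
)

```text
time_s: 2.9
eef_pos: [0.4909, 0.2174, 0.114]
orientation: [3.141, 0.001, -2.954]
force: [-1.6, 0.7, 9.3]
grip_width: 0.442
grip_force: 59.0
```

Run:
```python
from h import *
cv2.imwrite("pics/egg.png",np.hstack([arm.camera("scene")[180:320,340:490],arm.camera("wrist")[::3,::3][:140]])[:,:,::-1]);go(.654,.2008,.24,.187)
print(arm.sense())
```

```text
shift [-157.4  -46.6 -125.9] turn 0.0 pos [0.4909 0.2174 0.114 ] rpy [ 3.1412  0.0011 -2.9544] t 3.0
{'time_s': 3.0, 'joint_pos': array([-0.3744,  0.8595, -0.1921,  1.7704,  0.2861,  0.5378,  1.01  ]), 'joint_vel': array([-0.0004, -0.0011, -0.0011, -0.0006,  0.0017,  0.0008, -0.0004]), 'joint_efforts': array([  0.5785, -84.593 ,  -1.3576, -13.4614,   0.2076,  -0.2186,
         0.0139]), 'eef_pos': array([0.4909, 0.2174, 0.114 ]), 'orientation': array([ 3.1412,  0.0011, -2.9544]), 'force': array([-0.3997,  0.9309,  9.8065]), 'wrist_torque': array([0.0411, 0.2798, 0.0102]), 'grip_force': 59.04814899979101, 'grip_width': 0.44353037283698454}
```

View pics/egg.png

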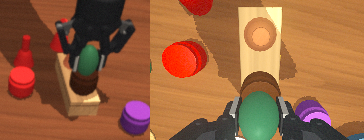

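Emit:
servo_tool(
  motion=[
    [[0,0,-2],0],
    [[0,0,-5],0],
    [[0,0,-10],0],
    [[0,0,-18],0],
    [[0,0,-30],0],
    [[0,0,-45],0],
    [[0,0,-60],0],
    [[0,0,-60],0],
  ],
)

```text
time_s: 3.8
eef_pos: [0.4913, 0.2174, 0.1755]
orientation: [3.141, 0.003, -2.955]
force: [0.4, -0.2, -1.0]
grip_width: 0.441
grip_force: 60.2
```

Run:
```python
from h import *
I=arm.camera("scene");cv2.imwrite("pics/egg2.png",cv2.resize(I[150:310,350:470],(480,640))[:600,:,::-1]);go(.654,.2008,.174,.187)
print(arm.sense()["grip_width"],arm.sense()["force"])
```

```text
shift [-157.2  -46.4    0.6] turn 0.0 pos [0.4909 0.2172 0.1743] rpy [ 3.1413  0.0017 -2.9545] t 3.85
0.44027406572149025 [-0.1821 -0.2639 -0.8445]
```

View pics/egg2.png

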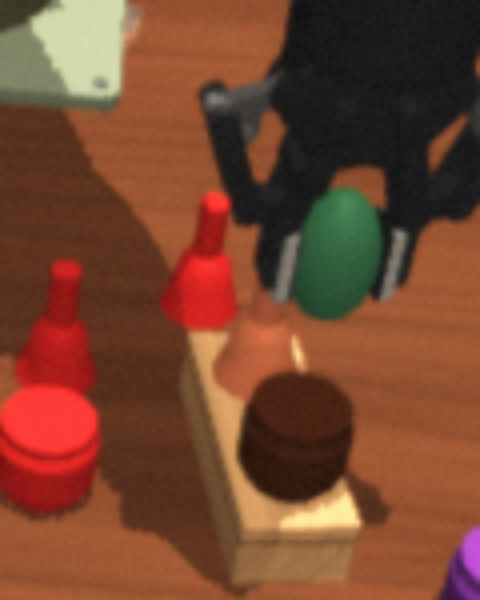

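Emit:
servo_tool(
  motion=[
    [[-10,-3,0],0],
    [[-35,-10,0],0],
    [[-70,-20,0],0],
    [[-105,-31,0],0],
    [[-135,-40,0],0],
    [[-152,-45,0],0],
    [[-157,-46,10],0],
    [[-157,-46,30],0],
    [[-157,-46,55],0],
    [[-157,-46,80],0],
    [[-157,-46,105],0],
    [[-157,-46,120],0],
  ],
)

```text
time_s: 5.05
eef_pos: [0.6519, 0.2011, 0.0506]
orientation: [-3.141, -0.003, -2.954]
force: [0.3, 0.3, -0.9]
grip_width: 0.439
grip_force: 60.2
```

Emit:
servo_tool(
  motion=[
    [[0,0,8],0],
    [[0,0,14],0],
    [[0,0,17],0],
    [[0,0,18],0],
    [[0,0,18],0],
    [[0,0,18],0],
  ],
)

```text
time_s: 5.65
eef_pos: [0.6536, 0.2011, 0.0358]
orientation: [3.142, 0.001, -2.955]
force: [0.1, 0.8, -2.0]
grip_width: 0.439
grip_force: 60.2
```

Run:
```python
from h import *
I=arm.camera("scene");cv2.imwrite("pics/egg3.png",cv2.resize(I[270:390,340:500],(640,480))[:,:,::-1]);go(.654,.2008,.031,.187)
print(arm.sense()["grip_width"],arm.sense()["force"])
```

```text
shift [-0.3 -0.4  4.7] turn 0.0 pos [0.6536 0.2012 0.0357] rpy [-3.1416  0.0006 -2.9544] t 5.7
0.4395826900541298 [-0.6611 -0.1106 -1.2781]
```

View pics/egg3.png

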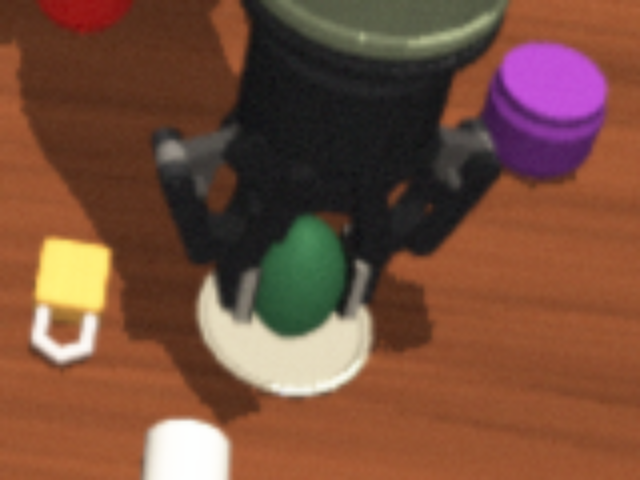

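Emit:
servo_tool(
  motion=[
    [[0,0,1],0],
    [[0,0,2],0],
    [[0,0,3],0],
    [[0,0,3.5],0],
    [[0,0,4],0],
    [[0,0,4],0],
    [[0,0,4],0],
  ],
)

```text
time_s: 6.4
eef_pos: [0.6534, 0.2011, 0.0313]
orientation: [-3.142, -0.0, -2.954]
force: [0.5, 0.5, -0.3]
grip_width: 0.44
grip_force: 60.3
```

Emit:
servo_tool(
  motion=[
    [[0,0,0.5],0],
    [[0,0,1],0],
    [[0,0,1],0],
    [[0,0,1],0],
  ],
)

```text
time_s: 6.8
eef_pos: [0.6536, 0.2012, 0.0311]
orientation: [-3.142, 0.001, -2.954]
force: [-3.9, -1.4, 9.3]
grip_width: 0.441
grip_force: 61.2
```

Emit:
servo_tool(
  motion=[
    [[0,0,0],0],
    [[0,0,0],0],
    [[0,0,0],0],
    [[0,0,0],0],
    [[0,0,-5],0],
    [[0,0,-20],0],
    [[0,0,-50],0],
    [[0,0,-85],0],
    [[0,0,-120],0],
    [[0,0,-140],0],
    [[0,0,-145],0],
  ],
  claw=62,
)

```text
time_s: 7.9
eef_pos: [0.6542, 0.2014, 0.1791]
orientation: [3.141, 0.004, -2.955]
force: [0.8, -0.3, -1.2]
grip_width: 0.728
grip_force: 0.0
```

Run:
```python
from h import *
go(.418,.2055,.175,.187)
T=arm.camera("top");S=arm.camera("scene");P=par("top");Q=par("scene")
e1=cen(blob(T,(50,40,40),(90,255,255),(210,120,290,200))); e2=cen(blob(S,(50,40,40),(90,255,255),(370,290,450,380)))
print("egg",tri([ray(P,e1),ray(Q,e2)]),e1,e2)
cv2.imwrite("pics/b1.png",cv2.resize(S[180:390,350:490],(400,600))[:,:,::-1])
```

```text
shift [231.4  47.9   3.1] turn 0.0 pos [0.6542 0.2014 0.1791] rpy [ 3.1409  0.0043 -2.9546] t 7.9Traceback (most recent call last):
  File "<stdin>", line 4, in <module>
  File "h.py", line 23, in blob
    return max(cv2.findContours(w,cv2.RETR_EXTERNAL,cv2.CHAIN_APPROX_NONE)[0],key=cv2.contourArea)
ValueError: max() iterable argument is empty
```

Emit:
servo_tool(
  motion=[
    [[15,3,0],0],
    [[50,10,0],0],
    [[95,20,0],0],
    [[140,29,0],0],
    [[185,38,0],0],
    [[215,44,0],0],
    [[228,47,0],0],
    [[231,48,0],0],
    [[231,48,0],0],
    [[231,48,0],0],
  ],
  claw=45,
)

```text
time_s: 9.0
eef_pos: [0.4182, 0.2051, 0.175]
orientation: [-3.141, -0.0, -2.955]
force: [-0.4, -0.8, 0.2]
grip_width: 0.527
grip_force: 0.0
```

Run:
```python
from h import *
go(.418,.2055,.103,.187)
T=arm.camera("top");S=arm.camera("scene");P=par("top");Q=par("scene")
e1=cen(blob(T,(50,40,40),(90,255,255),(210,120,290,200))); e2=cen(blob(S,(50,40,40),(90,255,255),(370,290,450,380)))
print("egg",tri([ray(P,e1),ray(Q,e2)]),e1,e2)
cv2.imwrite("pics/b1.png",cv2.resize(S[180:390,350:490],(400,600))[:,:,::-1])
```

```text
shift [ 0.2  0.4 72. ] turn -0.0 pos [0.4182 0.2051 0.175 ] rpy [-3.1414 -0.0001 -2.955 ] t 9.0
egg [0.6541 0.2015 0.0334] [245.6079 154.8331] [413.4344 340.139 ]
```

View pics/b1.png

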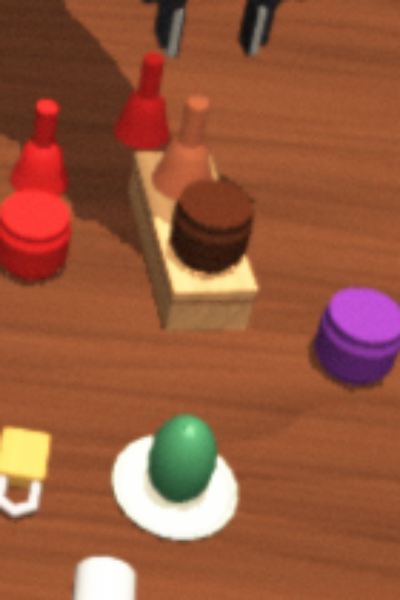

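Emit:
servo_tool(
  motion=[
    [[0,0,15],0],
    [[0,0,35],0],
    [[0,0,55],0],
    [[0,0,66],0],
    [[0,0,71],0],
    [[0,0,72],0],
    [[0,0,72],0],
    [[0,0,72],0],
  ],
)

```text
time_s: 9.9
eef_pos: [0.4178, 0.2053, 0.1038]
orientation: [3.141, 0.001, -2.955]
force: [1.1, 0.1, -0.1]
grip_width: 0.525
grip_force: 0.0
```

Emit:
servo_tool(
  motion=[
    [[0,0,0],0],
    [[0,0,0],0],
    [[0,0,0],0],
    [[0,0,0],0],
    [[0,0,0],0],
    [[0,0,0],0],
    [[0,0,0],0],
  ],
  claw=8,
)

```text
time_s: 10.6
eef_pos: [0.4176, 0.2054, 0.1037]
orientation: [3.141, 0.001, -2.954]
force: [-1.5, -1.2, 8.7]
grip_width: 0.17
grip_force: 58.3
```

Emit:
servo_tool(
  motion=[
    [[0,0,-2],0],
    [[0,0,-6],0],
    [[0,0,-15],0],
    [[0,0,-30],0],
    [[0,0,-55],0],
    [[0,0,-85],0],
    [[0,0,-115],0],
    [[0,0,-130],0],
    [[0,0,-130],0],
  ],
)

```text
time_s: 11.5
eef_pos: [0.418, 0.2054, 0.2355]
orientation: [3.141, 0.003, -2.955]
force: [-0.2, 0.1, -1.1]
grip_width: 0.17
grip_force: 58.5
```

Run:
```python
from h import *
go(.6178,-.218,.233,.187); print(arm.sense()["joint_pos"])
S=arm.camera("scene")
cv2.imwrite("pics/b2.png",cv2.resize(S[100:310,350:490],(400,600))[:,:,::-1])
```

```text
shift [-117.7 -453.2    2.5] turn -0.0 pos [0.418  0.2054 0.2355] rpy [ 3.1407  0.0032 -2.9547] t 11.5
[-0.3711  0.5821 -0.2609  1.8912  0.2245  0.6932  0.9937]
```

View pics/b2.png

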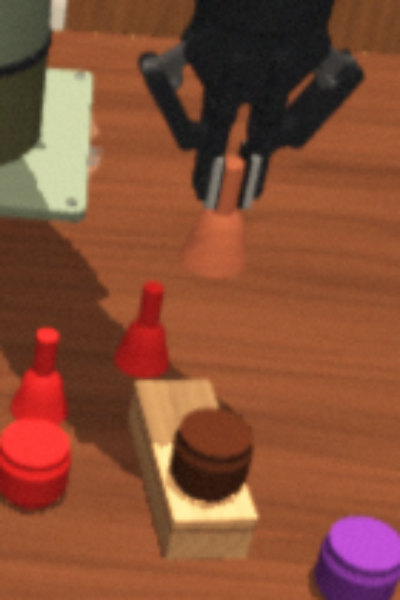

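Emit:
servo_tool(
  motion=[
    [[-3,-10,0],0],
    [[-9,-36,0],0],
    [[-20,-78,0],0],
    [[-32,-124,0],0],
    [[-44,-170,0],0],
    [[-56,-216,0],0],
    [[-68,-262,0],0],
    [[-80,-308,0],0],
    [[-92,-354,0],0],
    [[-103,-398,0],0],
    [[-112,-432,0],0],
    [[-117,-450,0],0],
  ],
)

```text
time_s: 12.75
eef_pos: [0.6157, -0.2193, 0.2315]
orientation: [-3.141, -0.003, -2.958]
force: [0.9, 0.1, -2.5]
grip_width: 0.164
grip_force: 58.6
```

Emit:
servo_tool(
  motion=[
    [[-1,-3,0],0],
    [[-1,-3,0],0],
    [[-1,-3,0],0],
    [[-1,-3,0],0],
  ],
)

```text
time_s: 13.15
eef_pos: [0.6176, -0.217, 0.2334]
orientation: [3.141, -0.0, -2.953]
force: [-0.2, -0.2, -1.2]
grip_width: 0.167
grip_force: 58.6
```

Run:
```python
from h import *
go(.6178,-.218,.0677,.187); s=arm.sense();print(s["joint_pos"],s["grip_width"])
```

```text
shift [ -0.1  -1.  165.7] turn 0.001 pos [ 0.6176 -0.217   0.2334] rpy [ 3.1415 -0.0002 -2.9533] t 13.15
[ 0.4253  0.8736 -0.3349  1.1735  0.2812  1.1385  1.8441] 0.1667714661552741
```

Emit:
servo_tool(
  motion=[
    [[0,-1,10],0],
    [[0,-1,35],0],
    [[0,-1,65],0],
    [[0,-1,95],0],
    [[0,-1,120],0],
    [[0,-1,140],0],
    [[0,-1,152],0],
    [[0,-1,158],0],
    [[0,-1,160],0],
    [[0,-1,160],0],
    [[0,-1,160],0],
  ],
)

```text
time_s: 14.25
eef_pos: [0.6183, -0.2189, 0.0741]
orientation: [-3.141, 0.001, -2.954]
force: [0.2, 0.3, -1.1]
grip_width: 0.167
grip_force: 58.6
```

Emit:
servo_tool(
  motion=[
    [[0,0,1],0],
    [[0,0,2],0],
    [[0,0,3],0],
    [[0,0,4],0],
    [[0,0,4],0],
    [[0,0,4],0],
  ],
)

```text
time_s: 14.85
eef_pos: [0.6179, -0.2188, 0.0693]
orientation: [-3.142, -0.0, -2.954]
force: [0.1, -0.4, -0.7]
grip_width: 0.168
grip_force: 58.6
```

Emit:
servo_tool(
  motion=[
    [[0,0,0.5],0],
    [[0,0,1],0],
    [[0,0,1.5],0],
    [[0,0,1.5],0],
    [[0,0,1.5],0],
  ],
)

```text
time_s: 15.35
eef_pos: [0.618, -0.2189, 0.0678]
orientation: [-3.141, -0.0, -2.954]
force: [-0.2, -0.7, -0.8]
grip_width: 0.17
grip_force: 58.8
```

Emit:
servo_tool(
  motion=[
    [[0,0,0.5],0],
    [[0,0,0.5],0],
    [[0,0,0.5],0],
  ],
)

```text
time_s: 15.65
eef_pos: [0.618, -0.2189, 0.0678]
orientation: [-3.141, 0.0, -2.955]
force: [-3.2, 0.3, 7.1]
grip_width: 0.168
grip_force: 59.5
```

Emit:
servo_tool(
  motion=[
    [[0,0,0],0],
    [[0,0,0],0],
    [[0,0,0],0],
    [[0,0,0],0],
    [[0,0,-5],0],
    [[0,0,-20],0],
    [[0,0,-50],0],
    [[0,0,-85],0],
    [[0,0,-120],0],
    [[0,0,-145],0],
    [[0,0,-150],0],
    [[0,0,-150],0],
  ],
  claw=45,
)

```text
time_s: 16.85
eef_pos: [0.6182, -0.2189, 0.2188]
orientation: [-3.141, 0.002, -2.954]
force: [0.3, -0.3, 0.1]
grip_width: 0.528
grip_force: 0.0
```

Run:
```python
from h import *
go(.4897,.2185,.22,.187)
T=arm.camera("top");S=arm.camera("scene");P=par("top");Q=par("scene")
cv2.imwrite("pics/t2.png",T[:,:,::-1]);cv2.imwrite("pics/s2.png",S[:,:,::-1])
cv2.imwrite("pics/b3.png",np.hstack([cv2.resize(S[230:340,130:240],(400,400)),cv2.resize(T[200:310,200:310],(400,400))])[:,:,::-1])
```

```text
shift [ 44.8 453.6  -1.7] turn 0.0 pos [ 0.6182 -0.2189  0.2188] rpy [-3.1406  0.0016 -2.9544] t 16.85
```

View pics/b3.png

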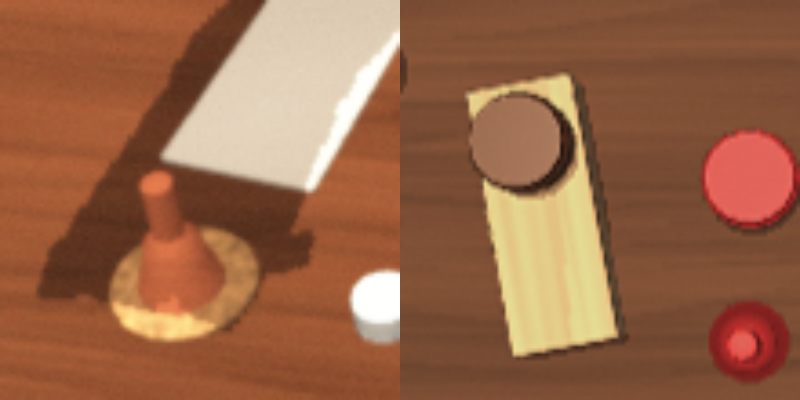

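Run:
```python
from h import *
T=cv2.imread("pics/t2.png")[:,:,::-1];P=par("top");Q=par("scene")
print("pot",plane(P,(231.3,238.2),.086),"bell cap",plane(Q,(172.9,280),.076))
c=blob(T,(14,60,170),(30,200,255),(212,215,268,305)); print(rect(P,c,.04))
```

```text
pot [0.4896 0.2187 0.086 ] bell cap [ 0.6175 -0.2182  0.076 ]
(array([0.4545, 0.2122]), (140.282470703125, 55.37510299682617), np.float64(0.18650872785784212))
```

Emit:
servo_tool(
  motion=[
    [[1,10,0],0],
    [[4,36,0],0],
    [[8,78,0],0],
    [[12,124,0],0],
    [[17,170,0],0],
    [[21,216,0],0],
    [[26,262,0],0],
    [[30,308,0],0],
    [[35,354,0],0],
    [[39,398,0],0],
    [[43,433,0],0],
    [[45,453,0],0],
  ],
  claw=85,
)

```text
time_s: 18.15
eef_pos: [0.4873, 0.2211, 0.2169]
orientation: [3.141, -0.001, -2.951]
force: [-0.6, -0.8, -0.3]
grip_width: 0.998
grip_force: 0.0
```

Emit:
servo_tool(
  motion=[
    [[0,0,10],0],
    [[0,0,30],0],
    [[0,0,50],0],
    [[0,0,60],0],
    [[0,0,60],0],
    [[0,0,60],0],
  ],
)

```text
time_s: 18.75
eef_pos: [0.4895, 0.2178, 0.1577]
orientation: [-3.142, 0.0, -2.955]
force: [0.2, 0.4, -0.2]
grip_width: 0.995
grip_force: 0.0
```

Run:
```python
from h import *
go(.4897,.2185,.064,.187)
```

```text
shift [-0.4  0.6 93.7] turn 0.0 pos [0.4895 0.2178 0.1577] rpy [-3.1416  0.     -2.9546] t 18.75
```

Emit:
servo_tool(
  motion=[
    [[0,1,15],0],
    [[0,1,40],0],
    [[0,1,65],0],
    [[0,1,82],0],
    [[0,1,90],0],
    [[0,1,92],0],
    [[0,1,92],0],
    [[0,1,92],0],
  ],
)

```text
time_s: 19.55
eef_pos: [0.4896, 0.219, 0.0662]
orientation: [3.141, 0.001, -2.955]
force: [-0.5, 0.8, 0.3]
grip_width: 0.997
grip_force: 0.0
```

Emit:
servo_tool(
  motion=[
    [[0,0,0],0],
    [[0,0,0],0],
    [[0,0,0],0],
    [[0,0,0],0],
    [[0,0,0],0],
    [[0,0,0],0],
    [[0,0,0],0],
  ],
  claw=44,
)

```text
time_s: 20.25
eef_pos: [0.4894, 0.2189, 0.0661]
orientation: [-3.142, 0.001, -2.954]
force: [-2.3, -1.3, 16.6]
grip_width: 0.59
grip_force: 59.8
```

Emit:
servo_tool(
  motion=[
    [[0,0,-2],0],
    [[0,0,-6],0],
    [[0,0,-15],0],
    [[0,0,-30],0],
    [[0,0,-55],0],
    [[0,0,-85],0],
    [[0,0,-115],0],
    [[0,0,-140],0],
    [[0,0,-150],0],
    [[0,0,-150],0],
  ],
)

```text
time_s: 21.25
eef_pos: [0.4895, 0.2189, 0.2162]
orientation: [3.141, 0.002, -2.955]
force: [-0.3, -0.1, -3.6]
grip_width: 0.585
grip_force: 62.8
```

Run:
```python
from h import *
go(.6672,-.013,.215,.187); print(arm.sense()["joint_pos"])
S=arm.camera("scene")
cv2.imwrite("pics/b4.png",cv2.resize(S[100:310,350:490],(400,600))[:,:,::-1])
```

```text
shift [-131.5 -260.9    1.3] turn 0.0 pos [0.4895 0.2189 0.2162] rpy [ 3.1413  0.0016 -2.9546] t 21.25
[-0.3408  0.7031 -0.2591  1.6763  0.2355  0.7913  1.0506]
```

View pics/b4.png

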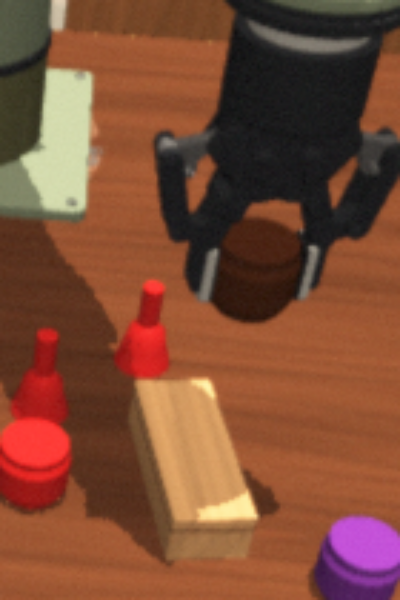

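Emit:
servo_tool(
  motion=[
    [[-6,-12,0],0],
    [[-20,-38,0],0],
    [[-38,-75,0],0],
    [[-57,-113,0],0],
    [[-76,-151,0],0],
    [[-95,-189,0],0],
    [[-112,-223,0],0],
    [[-125,-248,0],0],
    [[-131,-259,0],0],
    [[-132,-261,0],0],
    [[-132,-261,0],0],
    [[-132,-261,0],0],
  ],
)

```text
time_s: 22.5
eef_pos: [0.6671, -0.0122, 0.2149]
orientation: [3.141, -0.001, -2.953]
force: [0.1, 0.3, -2.0]
grip_width: 0.586
grip_force: 62.8
```

Run:
```python
from h import *
go(.6672,-.013,.03,.187)
```

```text
shift [ -0.1  -0.9 184.9] turn 0.001 pos [ 0.6671 -0.0122  0.2149] rpy [ 3.1412 -0.0007 -2.9534] t 22.5
```

Emit:
servo_tool(
  motion=[
    [[0,-1,10],0],
    [[0,-1,35],0],
    [[0,-1,65],0],
    [[0,-1,95],0],
    [[0,-1,125],0],
    [[0,-1,150],0],
    [[0,-1,167],0],
    [[0,-1,175],0],
    [[0,-1,178],0],
    [[0,-1,179],0],
    [[0,-1,179],0],
    [[0,-1,179],0],
  ],
)

```text
time_s: 23.7
eef_pos: [0.668, -0.014, 0.0371]
orientation: [-3.141, 0.001, -2.954]
force: [0.7, 0.2, -2.1]
grip_width: 0.585
grip_force: 62.8
```

Emit:
servo_tool(
  motion=[
    [[0,0,1],0],
    [[0,0,2],0],
    [[0,0,3],0],
    [[0,0,4],0],
    [[0,0,4],0],
    [[0,0,4],0],
  ],
)

```text
time_s: 24.3
eef_pos: [0.6677, -0.014, 0.0323]
orientation: [-3.142, -0.0, -2.954]
force: [0.3, -0.4, -2.5]
grip_width: 0.586
grip_force: 62.8
```

Emit:
servo_tool(
  motion=[
    [[0,0,0.5],0],
    [[0,0,1],0],
    [[0,0,1],0],
    [[0,0,1],0],
  ],
)

```text
time_s: 24.7
eef_pos: [0.6677, -0.014, 0.0313]
orientation: [-3.142, -0.0, -2.954]
force: [-0.2, -0.4, -2.1]
grip_width: 0.583
grip_force: 62.8
```

Emit:
servo_tool(
  motion=[
    [[0,0,0.5],0],
    [[0,0,1],0],
    [[0,0,1],0],
    [[0,0,1],0],
  ],
)

```text
time_s: 25.1
eef_pos: [0.6677, -0.014, 0.0303]
orientation: [-3.142, -0.0, -2.954]
force: [0.3, -0.7, -1.4]
grip_width: 0.581
grip_force: 62.8
```

Emit:
servo_tool(
  motion=[
    [[0,0,0.5],0],
    [[0,0,0.5],0],
    [[0,0,0.5],0],
  ],
)

```text
time_s: 25.4
eef_pos: [0.6677, -0.014, 0.0302]
orientation: [-3.141, -0.0, -2.955]
force: [-3.0, -0.0, 5.9]
grip_width: 0.585
grip_force: 63.5
```

Emit:
servo_tool(
  motion=[
    [[0,0,0],0],
    [[0,0,0],0],
    [[0,0,0],0],
    [[0,0,0],0],
    [[0,0,-5],0],
    [[0,0,-20],0],
    [[0,0,-50],0],
    [[0,0,-85],0],
    [[0,0,-120],0],
    [[0,0,-145],0],
    [[0,0,-150],0],
    [[0,0,-150],0],
  ],
  claw=75,
)

```text
time_s: 26.6
eef_pos: [0.668, -0.014, 0.1813]
orientation: [-3.141, 0.002, -2.954]
force: [0.1, -0.4, 0.2]
grip_width: 0.877
grip_force: 0.0
```

Run:
```python
from h import *
go(.4545,.2122,.18,.187)
```

```text
shift [167.7 262.    0.9] turn 0.0 pos [ 0.668  -0.014   0.1813] rpy [-3.1411  0.0018 -2.9544] t 26.6
```

Emit:
servo_tool(
  motion=[
    [[8,12,0],0],
    [[24,38,0],0],
    [[48,75,0],0],
    [[72,113,0],0],
    [[96,151,0],0],
    [[120,188,0],0],
    [[142,222,0],0],
    [[158,247,0],0],
    [[166,260,0],0],
    [[168,262,0],0],
    [[168,262,0],0],
    [[168,262,0],0],
  ],
  claw=85,
)

```text
time_s: 27.8
eef_pos: [0.4544, 0.2113, 0.1795]
orientation: [-3.141, -0.0, -2.956]
force: [-0.5, -0.8, 0.2]
grip_width: 0.989
grip_force: 0.0
```

Run:
```python
from h import *
go(.4545,.2122,.026,.187)
T=arm.camera("top");S=arm.camera("scene");P=par("top");Q=par("scene")
cv2.imwrite("pics/b5.png",np.hstack([cv2.resize(S[230:380,130:450],(800,375)),])[:,:,::-1])
hs=cv2.cvtColor(T,cv2.COLOR_RGB2HSV); print(hs[150,355],hs[150,345])
c=blob(T,(0,60,20),(13,255,160),(330,125,385,180)); print("pot lid?",cv2.contourArea(c),plane(P,cen(c),.046))
```

```text
shift [ -0.3   0.9 153.5] turn -0.001 pos [0.4544 0.2113 0.1795] rpy [-3.141  -0.0003 -2.9555] t 27.8
[ 11 124 142] [  9 158  42]
pot lid? 2916.0 [ 0.6569 -0.0122  0.046 ]
```

View pics/b5.png

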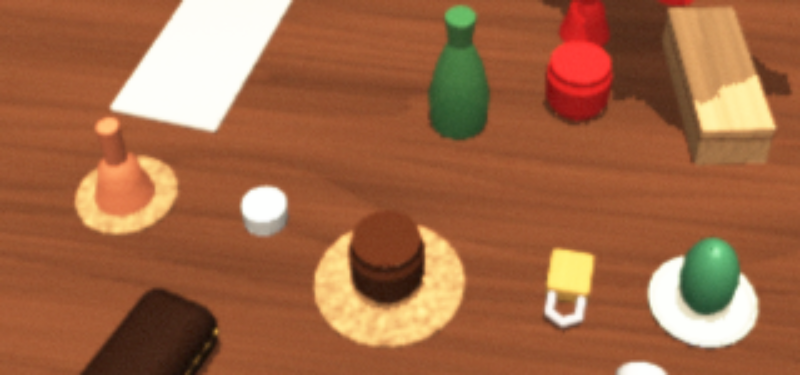

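Emit:
servo_tool(
  motion=[
    [[0,1,15],0],
    [[0,1,45],0],
    [[0,1,80],0],
    [[0,1,110],0],
    [[0,1,133],0],
    [[0,1,146],0],
    [[0,1,150],0],
    [[0,1,151],0],
    [[0,1,151],0],
  ],
)

```text
time_s: 28.8
eef_pos: [0.4541, 0.2132, 0.0296]
orientation: [3.141, 0.001, -2.955]
force: [-0.9, 0.1, -0.3]
grip_width: 0.998
grip_force: 0.0
```

Emit:
servo_tool(
  motion=[
    [[0,0,0],0],
    [[0,0,0],0],
    [[0,0,0],0],
    [[0,0,0],0],
    [[0,0,0],0],
    [[0,0,0],0],
    [[0,0,0],0],
  ],
  claw=48,
)

```text
time_s: 29.5
eef_pos: [0.4539, 0.2132, 0.0295]
orientation: [3.142, 0.001, -2.955]
force: [-1.8, -0.7, 11.7]
grip_width: 0.645
grip_force: 63.0
```

Emit:
servo_tool(
  motion=[
    [[0,0,-2],0],
    [[0,0,-6],0],
    [[0,0,-15],0],
    [[0,0,-30],0],
    [[0,0,-55],0],
    [[0,0,-85],0],
    [[0,0,-115],0],
    [[0,0,-145],0],
    [[0,0,-170],0],
    [[0,0,-180],0],
    [[0,0,-180],0],
  ],
)

```text
time_s: 30.6
eef_pos: [0.4539, 0.2131, 0.2097]
orientation: [3.141, 0.002, -2.955]
force: [0.4, -0.4, -3.2]
grip_width: 0.648
grip_force: 63.9
```

Run:
```python
from h import *
T=arm.camera("top");Q=par("scene"); print("pot",plane(Q,(284.8,326.3),.046))
s=arm.sense();print(s["joint_pos"],s["grip_width"])
go(.4578,-.2058,.205,-.125)
cv2.imwrite("pics/b6.png",np.hstack([cv2.resize(arm.camera("scene")[120:290,330:500],(600,600))])[:,:,::-1])
```

```text
pot [ 0.6658 -0.0129  0.046 ]
[-0.3623  0.6691 -0.2498  1.8068  0.242   0.6955  1.0108] 0.6449691173130195
shift [  73.8 -412.2    3.6] turn 0.312 pos [0.4536 0.213  0.2086] rpy [-3.1414  0.0001 -2.9546] t 30.65
```

View pics/b6.png

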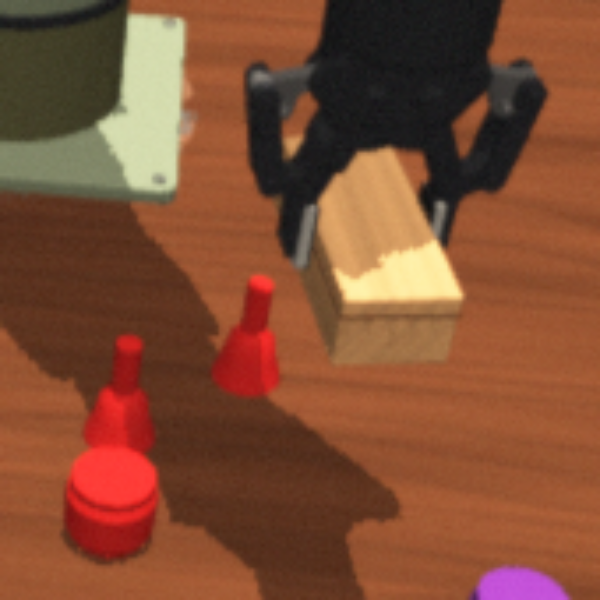

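Emit:
servo_tool(
  motion=[
    [[2,-10,0],0.01],
    [[6,-34,0],0.03],
    [[13,-72,0],0.06],
    [[20,-113,0],0.09],
    [[28,-154,0],0.12],
    [[35,-195,0],0.15],
    [[43,-237,0],0.18],
    [[50,-278,0],0.21],
    [[57,-319,0],0.24],
    [[65,-360,0],0.27],
    [[70,-391,0],0.3],
    [[73,-408,0],0.31],
  ],
)

```text
time_s: 31.9
eef_pos: [0.4565, -0.2046, 0.2078]
orientation: [-3.141, -0.002, 3.014]
force: [-0.0, -0.0, -2.4]
grip_width: 0.643
grip_force: 64.0
```

Emit:
servo_tool(
  motion=[
    [[1,-4,0],0.002],
    [[1,-4,0],0.002],
    [[1,-4,0],0.002],
    [[1,-4,0],0.002],
  ],
)

```text
time_s: 32.3
eef_pos: [0.4565, -0.2042, 0.2088]
orientation: [3.141, -0.0, 3.018]
force: [0.0, -0.3, -1.7]
grip_width: 0.649
grip_force: 64.0
```

Run:
```python
from h import *
go(.4578,-.2058,.0345,-.125); print(arm.sense()["grip_width"])
```

```text
shift [ -1.5  -1.5 174.3] turn 0.002 pos [ 0.4565 -0.2042  0.2088] rpy [ 3.1414 -0.0002  3.0183] t 32.3
0.6485248299698149
```

Emit:
servo_tool(
  motion=[
    [[-2,-2,10],0.002],
    [[-2,-2,35],0.002],
    [[-2,-2,65],0.002],
    [[-2,-2,95],0.002],
    [[-2,-2,125],0.002],
    [[-2,-2,145],0.002],
    [[-2,-2,158],0.002],
    [[-2,-2,165],0.002],
    [[-2,-2,168],0.002],
    [[-2,-2,168],0.002],
    [[-2,-2,168],0.002],
  ],
)

```text
time_s: 33.4
eef_pos: [0.4584, -0.2075, 0.0413]
orientation: [-3.141, 0.001, 3.015]
force: [-0.1, -0.1, -1.9]
grip_width: 0.646
grip_force: 64.0
```

Emit:
servo_tool(
  motion=[
    [[0,0,1],0],
    [[0,0,2],0],
    [[0,0,3],0],
    [[0,0,4],0],
    [[0,0,4],0],
    [[0,0,4],0],
  ],
)

```text
time_s: 34.0
eef_pos: [0.4581, -0.2074, 0.0368]
orientation: [-3.141, -0.0, 3.015]
force: [0.9, -0.2, -2.0]
grip_width: 0.644
grip_force: 64.0
```

Run:
```python
from h import *
go(.4578,-.2058,.0345,-.125); print(arm.sense()["force"])
```

```text
shift [0.5 1.5 2.3] turn -0.002 pos [ 0.4581 -0.2074  0.0368] rpy [-3.1415 -0.      3.0148] t 34.0
[ 0.8531 -0.2253 -1.9721]
```

Emit:
servo_tool(
  motion=[
    [[0,1,0.5],0],
    [[0,1,1],0],
    [[0,1,1.5],0],
    [[0,1,1.5],0],
    [[0,1,1.5],0],
  ],
)

```text
time_s: 34.5
eef_pos: [0.4583, -0.2064, 0.0353]
orientation: [-3.141, -0.0, 3.015]
force: [-0.9, 0.2, -2.0]
grip_width: 0.645
grip_force: 64.0
```

Emit:
servo_tool(
  motion=[
    [[0,0,0.5],0],
    [[0,0,0.7],0],
    [[0,0,0.7],0],
    [[0,0,0.7],0],
  ],
)

```text
time_s: 34.9
eef_pos: [0.4582, -0.2064, 0.0346]
orientation: [-3.141, -0.0, 3.015]
force: [-0.8, 0.1, -2.0]
grip_width: 0.645
grip_force: 64.2
```

Emit:
servo_tool(
  motion=[
    [[0,0,0.5],0],
    [[0,0,0.5],0],
    [[0,0,0.5],0],
  ],
)

```text
time_s: 35.2
eef_pos: [0.4583, -0.2064, 0.0346]
orientation: [-3.141, 0.0, 3.015]
force: [-3.3, 1.6, 11.7]
grip_width: 0.647
grip_force: 65.5
```

Emit:
servo_tool(
  motion=[
    [[0,0,0],0],
    [[0,0,0],0],
    [[0,0,0],0],
    [[0,0,0],0],
    [[0,0,-5],0],
    [[0,0,-20],0],
    [[0,0,-50],0],
    [[0,0,-90],0],
    [[0,0,-130],0],
    [[0,0,-165],0],
    [[0,0,-185],0],
    [[0,0,-190],0],
  ],
  claw=80,
)

```text
time_s: 36.4
eef_pos: [0.4587, -0.2066, 0.2265]
orientation: [-3.141, 0.003, 3.015]
force: [-0.5, -0.5, -1.0]
grip_width: 0.936
grip_force: 0.0
```

Emit:
servo_tool(
  motion=[
    [[10,-20,0],0],
    [[20,-60,0],0],
    [[20,-100,0],0],
    [[20,-140,0],0],
    [[20,-170,0],0],
    [[20,-180,0],0],
    [[20,-180,0],0],
    [[20,-180,0],0],
  ],
)

```text
time_s: 37.2
eef_pos: [0.416, -0.3812, 0.2239]
orientation: [3.141, -0.0, 3.016]
force: [0.2, -0.1, 0.8]
grip_width: 0.942
grip_force: 0.0
```

Run:
```python
from h import *
T=arm.camera("top");S=arm.camera("scene");P=par("top")
c=blob(T,(14,60,150),(30,200,255),(420,200,495,312)); print(rect(P,c,.045))
e=cen(blob(T,(50,40,40),(90,255,255),(210,120,290,200))); print("egg",plane(P,e,.03))
cv2.imwrite("pics/s9.png",S[:,:,::-1]);print(arm.sense()["time_s"])
```

```text
(array([ 0.4582, -0.2054]), (57.72203063964844, 139.7287139892578), np.float64(-0.12542996049471533))
egg [0.6549 0.2019 0.03  ]
37.3
```

View pics/s9.png

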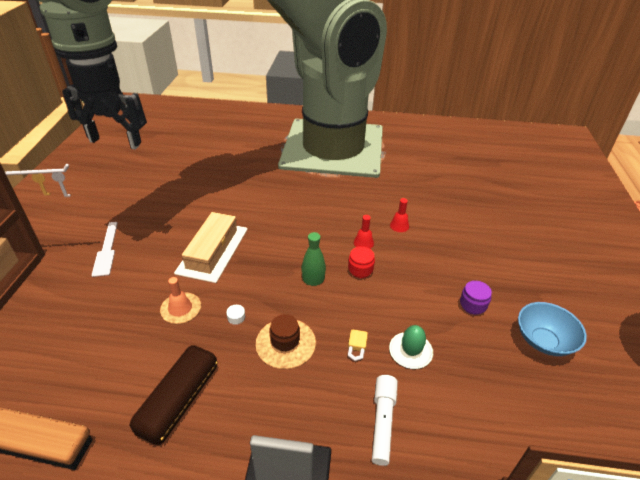

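The picture shows the box centred on the slab at (212,245). The bell (177,300), pot (285,335) and egg (413,342) are upright on their places, and the vase (314,260) is untouched.

```bash
python3 -c "
from workcell import arm
print(arm.job_done())"
```

```text
the job is handed in; nothing more can be done
None
```

The egg, bell, pot and then the key box each stand upright on their own place, within about 2 mm of centre by the cameras; the vase was not touched, and I handed the job in at about 37 s (it returned no verdict).

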